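Hold a slide carrier in the exposure box

ROBOT

A 7-joint arm with a two-finger parallel gripper is mounted at the origin on a cart in front of the work surface, level with it; the furniture and walls round the work are solid. World frame = base frame: x ahead of the robot, y to its left, z up, the work surface at z = 0. Lengths are in m, angles in rad, forces in N, time in s.
With the tool pointing down it reaches from about 0.425 to 0.875 m from the base axis. Payload 9.9 kg.
Tool frame: the origin (TCP) lies midway between the tips of the shut fingers; the grasp point (between the pads) lies 19 mm behind it; z points along the fingers, y is the line along which they close (so a half turn about z gives the same grasp; the last joint's range is limited). The gripper opens to 85 mm and grips with 20 to 120 N. Pads are 22 mm wide; open, the fingers measure 114 mm over their backs; the gripper's body (76 mm by 85 mm) begins 54 mm behind the grasp point. The pads swing forward as they close: fully open they stand 13 mm farther back than shut.
Start: joints at [1.134, 0.576, 0.025, 1.437, -0.015, 1.129, -0.057], TCP at [0.233, -0.633, 0.231] pointing down, gripper open.
Joint ranges: [-2.76, 2.76], [-0.34, 2.15], [-1.52, 1.57], [0.19, 2.46], [-1.09, 4.23], [0.17, 1.99], [-2.82, 2.82]. Speed limits (rad/s): [2.22, 2.22, 3.01, 3.01, 3.14, 3.14, 3.14].

INTERFACE

Orientations are given as a unit quaternion [w, x, y, z].
In Python, from bench import ctrl gives the robot as it stands. Calls block until the motion is done:
- ctrl.move_to(position, orientation): joint-space move of the TCP to a pose.
- ctrl.servo_line(position, rotation=None, v=0.15, contact_N=None): straight line of the TCP; rotation=None keeps the orientation; v is the mean speed in m/s. With contact_N (N) it stops when the force on the tool has changed by that much, and returns True; else False.
- ctrl.move_j(angles): joint-space move.
- ctrl.move_gripper(opening): opening from 0.0 (shut) to 1.0 (fully open); the grip force is fixed at half the most; returns when the fingers have stopped.
- ctrl.hold(seconds).
- ctrl.ik(position, orientation): joint angles nearest the present ones, or None.
- ctrl.capture(name): name is "scene" or "side" or "wrist"; returns the picture (384x512x3 uint8, red, green, blue); there is no depth.
- ctrl.camera_params(name): a dict with "camera_matrix" (3x3 intrinsics, pixels), "R" (3x3) and "t" (3): a world point X has camera coordinates R X + t. Camera axes: x right, y down, z forward; pixel columns grow to the right and rows downward; lengths in m; the calibration is good to about 2 mm. A picture is of the moment at which its call begins: read the wrist's pose just before it. camera_params takes no time and is no camera call; for the wrist camera it gives the pose at the moment of the call.
A pose or a line that the arm cannot do raises ctrl.IKError and nothing moves.
- ctrl.finish_job(): hands the job in; it is judged then, once.
Readings, each from a call of its own:
- ctrl.get_time_s(): time.
- ctrl.get_joint_positions(): joint angles.
- ctrl.get_qvel(): joint speeds.
- ctrl.get_joint_efforts(): joint torques, N m.
- ctrl.get_position(): TCP position.
- ctrl.get_eef_rot(): TCP orientation.
- ctrl.get_wrist_force(): force on the tool from outside, world axes, zero at the start.
- ctrl.get_wrist_torque(): the same for the moment, N m.
- ctrl.get_opening(): opening from 0.0 (shut) to 1.0 (fully open).
- ctrl.get_grasp_force(): force on a finger pad.
Only numpy, scipy, OpenCV 4.12 (cv2) and the standard library are available. Lean on these libraries where they do the work, as an engineer would, in place of code of your own. Each camera call takes 0.05 s, during which the arm holds its last target. There are 200 camera calls.

TASK

Get the exposure box ready and load it: first press its hinged lamp cover down until it snaps shut and stays shut by itself. Then take the slide carrier with the flat bar handle out of the storage block, pass it down through the narrow slot in the top of the box and push it fully home against the sprung shutter inside, shoulder down on the top plate. Finish while still holding it pressed home (let go, it springs back up); leave the spare carrier and the other things on the bench where they are.

Things in the scene. Friction and masses are not known exactly. Their poses are not given: they have to be found in the camera images.
- exposure_box: white bench box, 120 (x) x 140 (y) x 100 mm high, fixed to the bench; origin at the centre of its underside, z up, its -x side is the front panel. In its flat top (100 mm up): the slot on the -y half, the lamp cover on the +y half. It stands at varying places and yaws
- slot_mouth (a point): centre of the slot's mouth, level with the top of the box, at (0, -44, 100) mm in the box frame; axes as the box. The slot goes straight down through an 8 mm top plate, 50 mm along x by 10 mm along y (2 mm clearance to the carrier's blade on every side), with a 2 mm chamfer; the space below it is hollow
- lamp_cover (a joint): opening angle of the lamp cover, rad: 0 = shut flat on the box top, 0.80 = fully open, as at the start; hinged along its far (+x) edge, its lip towards -x swings up. An over-centre spring holds it open; pressed down against about 3 to 4 N at the lip (6 N halfway to the hinge) past about 0.12 it snaps shut and is held at 0; let go above that, it springs open again
- cover_hinge (a point): middle of the cover's hinged edge, on its upper face, at (46, 20) mm in the box frame. The cover is a grey plate 88 mm long, 66 mm wide (along the box's y) and 6 mm thick; shut, its upper face is 106 mm above the bench. Turns with the cover
- cover_lip (a point): middle of the cover's free edge, on its upper face, 88 mm from the hinge (a small finger tab stands 7 mm further out); moves with the cover
- shutter (a joint): how far the sprung shutter under the slot is pushed down, m: 0 = free, its top 42 mm below the slot's mouth; 0.020 when the carrier is fully home. It pushes the carrier up with about 3 N at 0 and 5.5 N at 0.020
- slide_carrier: loose, 60 g, upright; origin at the centre of its foot, z up. Aluminium blade with a glass window, 46 (x) x 6 (y) x 62 mm high, the lowest 6 mm tapering to 44 x 3; black shoulder 58 x 16 from z = 62 to 68, too big for the slot; flat black bar handle 30 (x) x 10 (y) from z = 68 to 106, pinched across its 10 mm. Goes in with its x along the box's x, either way round
- spare_carrier: the other carrier in the block, to be left alone: same size of blade and shoulder but a solid blade without window, and a round knob (22 mm across, top at z = 96 mm) instead of a bar handle; same origin and axes
- carrier_block: grey storage block 142 (x) x 44 (y) x 64 mm high, fixed; origin at the centre of its underside. Two pockets 35 mm either side of its centre along x, 51 x 11 mm, open above, in which the carriers hang by their shoulders, feet 2 mm above the bench, their x along the block's x; which one is in which pocket varies
- lab_timer: white bench timer, 62 x 66 x 18 mm, a bystander; origin at the centre of its underside
- cover_slips: small card box, 50 x 52 x 18 mm, a bystander; origin at the centre of its underside
- marker_black: marker pen lying down, 131 x 14 x 14 mm, a bystander; origin under its middle
Not all that is in view belongs to the job. What is shaped like the slide_carrier but red or turquoise is not meant.

How it is judged:
By the outcome, as a careful person would: the job done as asked, in the order asked, and still so for the second after the job is handed in, while the arm keeps its last pose, push and grip.
It also fails if it takes over 48 s, if anything falls off the work surface, if the arm or the gripper's body presses on something with over 40 N, if the wrist force passes 120 N, or if a joint passes its speed limit or range.

## Working session

There is one attempt and no reset: what is moved stays moved. The work goes in short steps, each a Python script; the robot and the scene stay as the last script left them, time stands still between calls to the robot, and variables do not carry over. Pictures are saved under pics/ and viewed, at most 10 in all, crops included, and the job is handed in when it is done.

```bash
ls; mkdir -p pics
python3 - <<'E'
from bench import ctrl
import cv2,numpy as np
for n in("scene","side"):
    im=ctrl.capture(n); cv2.imwrite(f"pics/{n}0.png",im[:,:,::-1])
    p=ctrl.camera_params(n); print(n,p["camera_matrix"].round(1).tolist(),(-p["R"].T@p["t"]).round(3),p["R"].round(2).tolist())
p=ctrl.camera_params("wrist");print((-p["R"].T@p["t"]).round(3),p["R"].round(2).tolist(),p["camera_matrix"].round(1).tolist(),ctrl.get_position(),ctrl.get_eef_rot(),ctrl.get_time_s())
E
```

```text
pics
scene [[417.0, 0.0, 249.6], [0.0, 417.0, 195.9], [0.0, 0.0, 1.0]] [-0.28   0.892  0.785] [[-0.62, -0.78, -0.02], [-0.4, 0.34, -0.85], [0.67, -0.52, -0.52]]
side [[364.9, 0.0, 251.3], [0.0, 364.9, 185.4], [0.0, 0.0, 1.0]] [ 0.504 -0.507  0.711] [[1.0, -0.1, -0.01], [-0.07, -0.63, -0.77], [0.07, 0.77, -0.64]]
[ 0.303 -0.608  0.373] [[0.35, -0.94, -0.0], [-0.9, -0.33, 0.29], [-0.28, -0.1, -0.96]] [[287.0, 0.0, 252.9], [0.0, 287.0, 190.3], [0.0, 0.0, 1.0]] [ 0.23310997 -0.63305108  0.23054318] [-7.10897380e-04  9.84481315e-01  1.75487922e-01 -1.56181967e-04] 0.1
```

View pics/scene0.png

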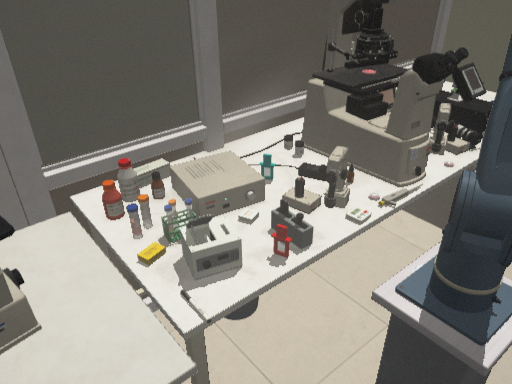

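View pics/side0.png

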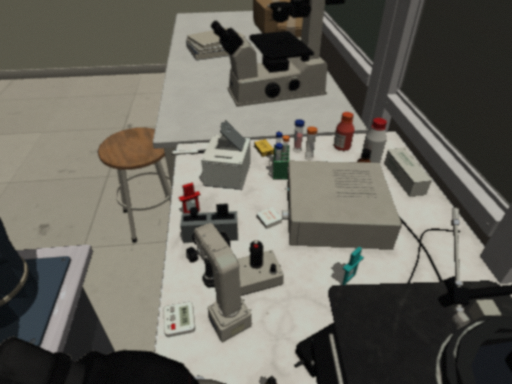

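Scene view: the box is at about (212,245) with its cover open, the block at (292,228) and the red decoy at (282,240). In the side view they are at (226,160), (209,222) and (190,198). I'll triangulate roughly, then move the wrist camera above them.

```bash
cat > h.py <<'E'
from bench import ctrl
import cv2,numpy as np
from scipy.spatial.transform import Rotation as Rn
def P(p): return p["camera_matrix"]@np.c_[p["R"],p["t"]]
def tri(p1,u1,p2,u2):
    X=cv2.triangulatePoints(P(p1),P(p2),np.array(u1,float).reshape(-1,2).T,np.array(u2,float).reshape(-1,2).T)
    return (X[:3]/X[3]).T
def plane(p,u,z):
    u=np.array(u,float).reshape(-1,2); d=(np.linalg.inv(p["camera_matrix"])@np.c_[u,np.ones(len(u))].T).T@p["R"]
    c=-p["R"].T@p["t"]; return c+d*((z-c[2])/d[:,2])[:,None]
def proj(p,X):
    x=(P(p)@np.c_[np.atleast_2d(X),np.ones(len(np.atleast_2d(X)))].T).T; return x[:,:2]/x[:,2:]
def down(yaw):  # tool x axis at yaw, z down
    q=(Rn.from_euler("z",yaw)*Rn.from_euler("x",np.pi)).as_quat(); return q[[3,0,1,2]]
def snap(name,cam="wrist"):
    p=ctrl.camera_params(cam); im=ctrl.capture(cam); cv2.imwrite(f"pics/{name}.png",im[:,:,::-1]); np.save(f"pics/{name}.npy",p,allow_pickle=True); return p,im
def par(name): return np.load(f"pics/{name}.npy",allow_pickle=True).item()
E
python3 - <<'E'
from h import *
a,b=ctrl.camera_params("scene"),ctrl.camera_params("side")
print(tri(a,[(292,224),(282,240),(212,238),(335,150)],b,[(209,220),(190,198),(226,152),(205,235)]).round(3))
R=Rn.from_quat(ctrl.get_eef_rot()[[1,2,3,0]]).as_matrix();print(R.round(2))
for y in np.arange(-3,3.2,.5):
    q=ctrl.ik([.5,0.1,.38],down(y)); print(y,None if q is None else np.round(q,2))
E
```

```text
[[ 0.455  0.162  0.049]
 [ 0.407  0.245  0.057]
 [ 0.513  0.411  0.085]
 [ 0.471 -0.04   0.221]]
[[ 0.94  0.35 -0.  ]
 [ 0.35 -0.94  0.  ]
 [-0.   -0.   -1.  ]]
-3.0 [ 0.46  0.35 -1.07  1.58  0.31  1.4   1.08]
-2.5 [ 0.56  0.43 -1.29  1.58  0.41  1.45  1.46]
-2.0 [ 0.56  0.43 -1.29  1.58  0.41  1.45  1.96]
-1.5 [ 0.56  0.43 -1.29  1.58  0.41  1.45  2.46]
-1.0 [-1.11  0.5   1.37  1.63 -0.49  1.43 -2.26]
-0.5 [ 0.09  0.25 -0.5   1.59  0.12  1.33 -2.5 ]
0.0 [ 0.15  0.26 -0.59  1.59  0.14  1.34 -2.02]
0.5 [ 0.18  0.26 -0.62  1.59  0.15  1.34 -1.53]
1.0 [ 0.2   0.26 -0.65  1.59  0.16  1.34 -1.04]
1.5 [ 0.18  0.26 -0.63  1.59  0.16  1.34 -0.54]
2.0 [ 0.26  0.28 -0.74  1.59  0.19  1.35 -0.07]
2.5 [ 0.33  0.3  -0.85  1.58  0.23  1.36  0.39]
3.0 [ 0.4   0.32 -0.96  1.58  0.27  1.38  0.84]
```

Run:
```python
from h import *
q=ctrl.ik([.18,-.49,.44],ctrl.get_eef_rot()); print(np.round(q,2))
ctrl.move_j(q)
q=np.array(q); q[0]-=1.134+.51; ctrl.move_j(q)
print(ctrl.get_position(),ctrl.get_time_s())
snap("w1")
```

```text
[ 1.1   0.22  0.04  1.44 -0.01  1.47 -0.08]
[0.47592455 0.21436727 0.44002838] 3.8167
```

View pics/w1.png

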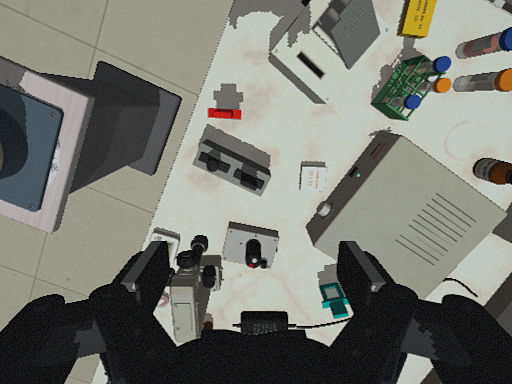

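The wrist view shows the box slot at about (312,65) and the open cover at (348,35). The block is at (232,160), with one handle near (213,158) and one near (248,182). I'll take a second, closer view.

Run:
```python
from h import *
ctrl.servo_line([.46,.34,.40],v=.3); p,im=snap("w2")
b,_=0,0
c=proj(p,[[.455,.165,.08],[.513,.41,.1]]);print(c,ctrl.get_position(),ctrl.get_time_s())
im=cv2.imread("pics/w2.png"); cv2.imwrite("pics/w2b.png",cv2.resize(im[60:340,110:480],None,fx=2.1,fy=2.1,interpolation=cv2.INTER_CUBIC))
```

```text
[[210.58600808 238.84146306]
 [305.27051582 125.31275762]] [0.46050778 0.3393183  0.40005512] 4.5083
```

View pics/w2b.png

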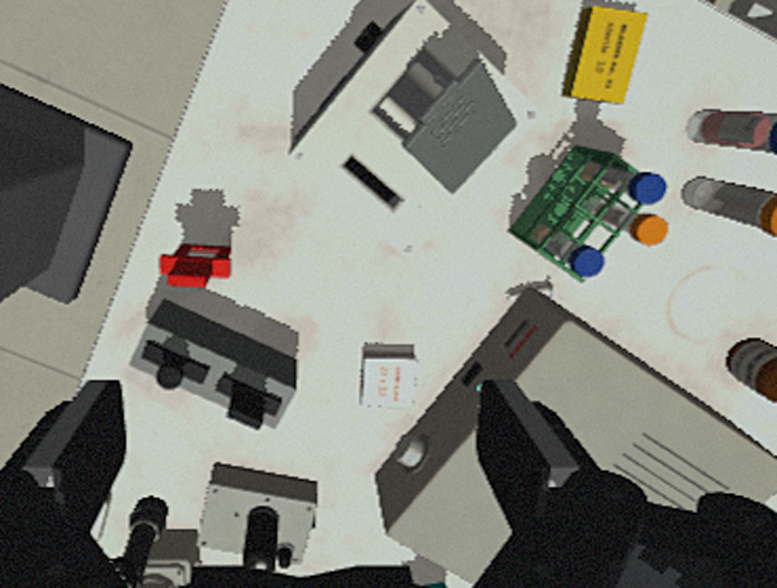

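The crop shows the slot at (372,182), the cover hinged at upper right and the front panel with its knob at upper left. The left carrier in the block has the round knob (172,372). The right one has the bar handle (247,400) and is the one to take. Next I'll measure the slot in both views and take a close look at the block.

```bash
cat >> h.py <<'E'
def comp(mask,near):
    n,l,st,ce=cv2.connectedComponentsWithStats(mask.astype(np.uint8))
    ys,xs=np.nonzero(mask); k=np.argmin((xs-near[0])**2+(ys-near[1])**2)
    m=(l==l[ys[k],xs[k]]).astype(np.uint8); c,_=cv2.findContours(m,cv2.RETR_EXTERNAL,cv2.CHAIN_APPROX_NONE)
    return max(c,key=cv2.contourArea)[:,0].astype(float),m
def box_of(xy):
    r=cv2.minAreaRect((xy*1000).astype(np.float32)); c=cv2.boxPoints(r); e1,e2=c[1]-c[0],c[2]-c[1]
    e=e1 if np.hypot(*e1)>np.hypot(*e2) else e2
    return np.array(r[0])/1000,sorted(r[1]),np.arctan2(e[1],e[0])
E
python3 - <<'E'
from h import *
cs=[];ps=[]
for n,near in(("w1",(312,65)),("w2",(110+372/2.1,60+182/2.1))):
    p=par(n); im=cv2.imread(f"pics/{n}.png").max(2)
    for t in(70,110):
        c,m=comp(im<t,near); print(n,t,m.sum(),box_of(plane(p,c,.1)[:,:2]))
    cs.append(np.argwhere(m)[:,::-1].mean(0)); ps.append(p)
print(tri(ps[0],cs[0],ps[1],cs[1]))
yaw0=box_of(plane(p,c,.1)[:,:2])[2]; 
ctrl.servo_line([.40,.14,.33],v=.3); 
p,im=snap("w3"); print(proj(p,[.46,.165,.1]),ctrl.get_time_s())
E
```

```text
w1 70 183 (array([0.5019119 , 0.36932489]), [8.383624076843262, 48.02568054199219], np.float32(-0.26807338))
w1 110 211 (array([0.50187732, 0.36928525]), [9.197754859924316, 50.189476013183594], np.float32(-0.2927897))
w2 70 175 (array([0.501854  , 0.37033078]), [8.812562942504883, 46.976173400878906], np.float32(-0.26860255))
w2 110 210 (array([0.50239813, 0.37002695]), [9.834331512451172, 50.52731704711914], np.float32(-0.26887885))
[[0.50201437 0.36997396 0.09708555]]
[[301.68204307 163.83545714]] 5.4417
```

View pics/w3.png

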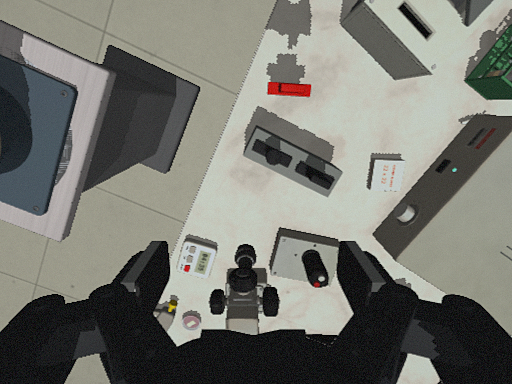

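Close view of the block: knob at (270,155), bar handle at about (318,175). I'll zoom in on both views of it.

Run:
```python
import cv2,numpy as np
a=cv2.imread("pics/w3.png")[105:205,235:355]
b=cv2.imread("pics/w2.png")[195:275,165:261]
f=lambda i,k:cv2.resize(np.clip(i.astype(float)*1.6+20,0,255).astype(np.uint8),None,fx=k,fy=k,interpolation=cv2.INTER_NEAREST)
A=f(a,3.3);A=A[:330];B=f(b,4.1)[:330,:390]
A=f(a,3.2);B=f(b,4)
print(A.shape,B.shape); cv2.imwrite("pics/z.png",np.hstack([A,B]))
```

```text
(320, 384, 3) (320, 384, 3)
```

View pics/z.png

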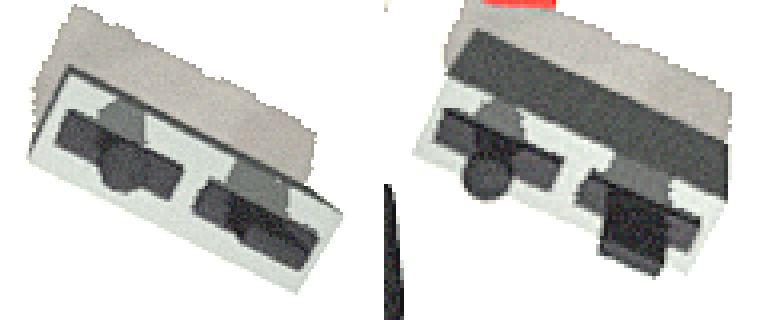

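The zoom confirms the bar handle. Shoulder ends are at (195,195)-(318,255) in the left panel, and the handle's top edge is at (600,250)-(660,270) in the right panel.

Run:
```python
from h import *
A=lambda u:np.array(u)/3.2+[235,105]
B=lambda u:(np.array(u)-[384,0])/4+[165,195]
p3,p2=par("w3"),par("w2")
ta=A([(70,68),(342,213),(297,292),(30,157)]); tb=B([(447,78),(727,195),(690,272),(413,152)])
for p,t in((p3,ta),(p2,tb)):
    w=plane(p,t,.064);e=w[1]-w[0];e2=w[2]-w[3];print("block",w.mean(0),[np.hypot(*(w[i]-w[i-1])[:2]).round(4) for i in range(4)],np.arctan2(e[1],e[0]),np.arctan2(e2[1],e2[0]))
X=tri(p3,ta,p2,tb);print("tri",X.round(4),X.mean(0).round(4))
# dark comps: shoulder+handle of bar carrier
for n,p,nr in(("w3",p3,A((300,245))),("w2",p2,B((690,230)))):
    g=cv2.imread(f"pics/{n}.png").max(2)
    m=(g<38); c,mm=comp(m,nr); c=c; print(n,mm.sum(),g[int(nr[1])-2:int(nr[1])+3,int(nr[0])-2:int(nr[0])+3].tolist())
    w=plane(p,c,.07)[:,:2]; print(box_of(w)); yaw=-.29
    for yaw in(-.29,):
        u=w@[np.cos(yaw),np.sin(yaw)];print("along",u.min(),u.max(),(u.min()+u.max())/2)
```

```text
block [0.45730141 0.15739914 0.064     ] [np.float64(0.043), np.float64(0.1406), np.float64(0.0419), np.float64(0.1402)] -0.053423335183820995 -0.045956820972867386
block [0.45804311 0.15741606 0.064     ] [np.float64(0.0407), np.float64(0.138), np.float64(0.0441), np.float64(0.1404)] -0.006255522981749071 -0.030514613654045095
tri [[0.3884 0.1824 0.0699]
 [0.5293 0.1747 0.0577]
 [0.5286 0.1323 0.0608]
 [0.3875 0.1396 0.0658]] [0.4584 0.1572 0.0635]
w3 249 [[11, 24, 35, 44, 41], [28, 24, 30, 26, 38], [28, 18, 21, 28, 36], [40, 40, 27, 13, 27], [36, 37, 36, 41, 17]]
(array([0.49398898, 0.15483325]), [17.232969284057617, 52.0246696472168], np.float32(-0.06077141))
along 0.40217986306536807 0.45577014598308874 0.42897500452422843
w2 263 [[50, 38, 24, 14, 10], [53, 50, 58, 37, 26], [52, 52, 51, 49, 66], [58, 48, 44, 44, 96], [49, 51, 49, 63, 120]]
(array([0.49130374, 0.14774704]), [34.7258186340332, 54.53287124633789], np.float32(-0.039514843))
along 0.3984757632787531 0.45124687970413063 0.42486132149144185
```

Run:
```python
from h import *
p=par("w2"); s=np.array([(297,155),(420,5),(530,115),(408,248)])/2.1+[110,60]
w=plane(p,s,.1)[:,:2]; print(w.round(4),w.mean(0))
for a,b,o in((0,1,-np.pi/2),(3,2,-np.pi/2),(0,3,0)):
    e=w[b]-w[a]; print(np.hypot(*e),np.arctan2(e[1],e[0])+o)
yaw=-.275; R=np.array([[np.cos(yaw),-np.sin(yaw)],[np.sin(yaw),np.cos(yaw)]]); print("box centre from slot",np.array([.502,.3697])+R@[0,.044])
```

```text
[[0.4444 0.3649]
 [0.4787 0.4903]
 [0.5833 0.4589]
 [0.5496 0.3364]] [0.51399195 0.41261417]
0.12999265342337477 -0.267463112122448
0.12701470864000214 -0.2687602562021527
0.10897021238145498 -0.2642733722658143
box centre from slot [0.51394807 0.41204671]
```

The yaw is consistent at -0.268. Now I'll press the cover.

```bash
cat >> h.py <<'E'
YB=-.268; C=np.array([.5138,.4122]); RB=np.array([[np.cos(YB),-np.sin(YB)],[np.sin(YB),np.cos(YB)]])
def bx(x,y,z): return np.r_[C+RB@[x,y],z]
QB=down(YB+np.pi)
E
python3 - <<'E'
from h import *
ctrl.move_gripper(0.0)
ctrl.move_to(bx(.0068,.020,.23),QB); print(np.round(ctrl.get_joint_positions(),2),ctrl.get_time_s())
ctrl.servo_line(bx(.0068,.020,.17),v=.2,contact_N=8)
for th in(.75,.55,.35,.2,.1,.0):
    x=.046-.076*np.cos(th)+.011; z=.106+.076*np.sin(th)
    hit=ctrl.servo_line(bx(x,.020,z+(.001 if th==0 else 0)),v=.08,contact_N=25)
    print(th,hit,ctrl.get_position().round(4),ctrl.get_wrist_force().round(1))
    if hit: break
ctrl.servo_line(bx(x,.020,.18),v=.2)
ctrl.servo_line(bx(-.02,-.10,.26),v=.3)
snap("c1"); print(ctrl.get_time_s(),ctrl.get_wrist_force().round(1))
E
```

```text
[-0.67  0.58 -0.15  1.42  0.09  1.14  0.47] 7.4583
0.75 False [0.5209 0.4316 0.1589] [1.6 0.6 2. ]
0.55 False [0.5117 0.4339 0.1463] [1.5 0.7 3.8]
0.35 False [0.505  0.4353 0.1322] [-1.   0.3  3.1]
0.2 False [0.502  0.4356 0.1208] [-0.7 -0.6  1.5]
0.1 False [0.5009 0.436  0.113 ] [-0.   0.1  0.1]
0.0 False [0.5007 0.4364 0.1067] [-0.4 -0.3  0.4]
10.9 [-0.1  0.7 -0.1]
```

View pics/c1.png

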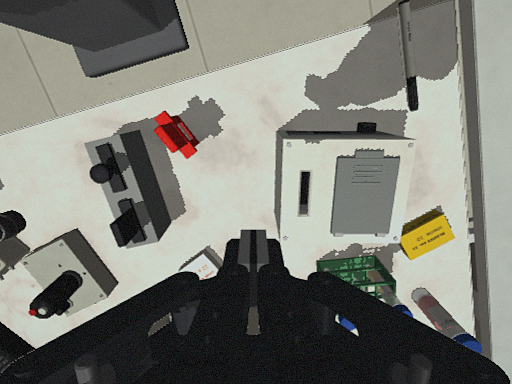

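The cover lies flat and shut at (365,195), with the slot at (304,193). I'll refine the slot from this view and then grasp the bar.

Run:
```python
from h import *
p=par("c1"); im=cv2.imread("pics/c1.png").max(2)
for t in(110,140,170):
    c,m=comp(im<t,(304,193)); print(t,m.sum(),box_of(plane(p,c,.1)[:,:2]))
w=plane(p,[(289,145),(403,145),(285,237)],.1)[:,:2];e=w[1]-w[0];print("yaw",np.arctan2(e[1],e[0])-np.pi/2, (w[1]+w[2])/2)
print("slot nominal",bx(0,-.044,.1))
yc=-.045; Q=down(yc+np.pi); g=np.array([.493,.1555])
ctrl.move_gripper(.5); ctrl.move_to(np.r_[g,.20],Q)
hit=ctrl.servo_line(np.r_[g,.077],v=.15,contact_N=8); print(hit,ctrl.get_position(),ctrl.get_wrist_force().round(1))
if not hit:
    ctrl.move_gripper(0.0); print(ctrl.get_opening(),ctrl.get_grasp_force(),ctrl.get_wrist_force().round(1),ctrl.get_wrist_torque().round(2))
print(ctrl.get_time_s(),np.round(ctrl.get_joint_positions(),2))
snap("g_side","side"); snap("g_w"); snap("g_sc","scene")
```

```text
110 359 (array([0.50141354, 0.36939841]), [9.628534317016602, 48.603111267089844], np.float32(-0.27145496))
140 401 (array([0.50199612, 0.36927182]), [10.17193603515625, 49.819820404052734], np.float32(-0.2686135))
170 460 (array([0.50264664, 0.36922333]), [11.601076126098633, 53.36907196044922], np.float32(-0.26099187))
yaw -0.2680314052698718 [0.51321594 0.40898905]
slot nominal [0.50214865 0.36977069 0.1       ]
False [0.49341988 0.15611101 0.07763836] [-0.7 -0.8  0.3]
0.1094536712719631 58.75399053096771 [-1.6 -0.7  7.5] [0.06 0.19 0.01]
13.4833 [-0.29  0.55 -0.15  2.03  0.14  0.58  0.99]
```

Run:
```python
from h import *
p=ctrl.get_position(); ctrl.servo_line([p[0],p[1],.225],v=.2); print(ctrl.get_opening(),ctrl.get_grasp_force(),ctrl.get_wrist_force().round(2),ctrl.get_time_s())
ctrl.move_to([.502,.3695,.215],QB); print(ctrl.get_position(),ctrl.get_time_s())
a,_=snap("h_side","side"); b,_=snap("h_sc","scene"); c,_=snap("h_w")
X=np.array([.502,.3695,.17]); ims=[]
for n,p in(("h_side",a),("h_sc",b)):
    u=proj(p,X)[0].round().astype(int); print(n,u)
    i=cv2.imread(f"pics/{n}.png")[u[1]-40:u[1]+40,u[0]-40:u[0]+40]
    ims.append(cv2.resize(i,None,fx=5,fy=5,interpolation=cv2.INTER_NEAREST))
cv2.imwrite("pics/hz.png",np.hstack(ims))
```

```text
0.10564691956298991 58.35577726364136 [-0.56 -0.06 -1.9 ] 14.525
[0.50204177 0.36825694 0.21392848] 15.3917
h_side [221 136]
h_sc [224 208]
```

View pics/hz.png

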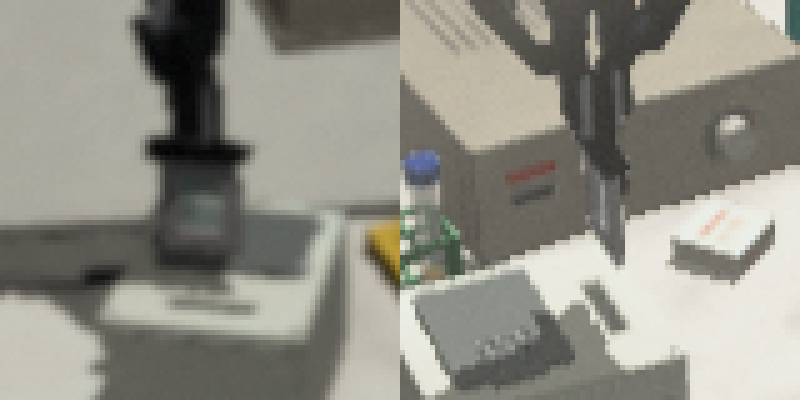

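View pics/h_w.png

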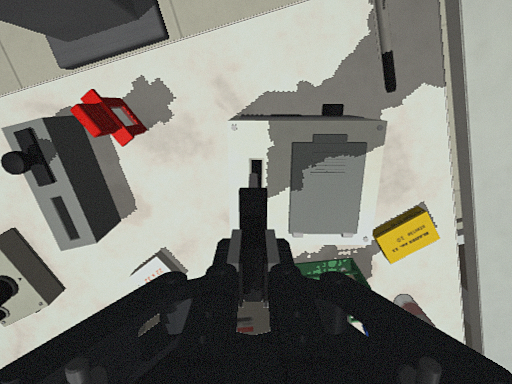

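The windowed carrier is held upright. In the side crop its shoulder spans (147..256,150), the foot (158..240,262) and the slot (170,298)-(256,312). I'll compute the carrier's offset along its x and its height.

Run:
```python
from h import *
a=par("h_side"); b=par("h_sc")
S=lambda u:np.array(u,float)/5+[181,96]-.1*0; Z=lambda u:(np.array(u,float)-[400,0])/5+[184,168]
t=np.array([.50204,.36826]); ex,ey=RB[:,0],RB[:,1]
def vplane(p,u,o):
    u=np.atleast_2d(u); d=(np.linalg.inv(p["camera_matrix"])@np.c_[u,np.ones(len(u))].T).T@p["R"]; c=-p["R"].T@p["t"]
    n=np.r_[ey,0]; X=c+d*(((np.r_[o,0]-c)@n)/(d@n))[:,None]; return np.c_[(X[:,:2]-o)@ex,X[:,2]]*1000
print("shoulder/foot ends rel TCP (x,z mm)",vplane(a,S([(147,148),(256,148),(158,262),(240,264)]),t).round(1))
X=plane(a,S([(170,298),(256,312)]),.1)[:,:2]; print("slot in side view",X.mean(0), ((X-t)@ex*1000).round(1))
# black shoulder component row-wise
g=cv2.imread("pics/h_side.png").max(2); 
for r in(125,126,127): print(g[r,205:238].tolist())
print("foot tri",tri(b,Z((608,258)),a,S((199,263))))
```

```text
shoulder/foot ends rel TCP (x,z mm) [[-27.3 201. ]
 [ 34.  206.7]
 [-26.7 126.2]
 [ 21.7 130.1]]
slot in side view [0.5059863  0.36665728] [-22.   30.5]
[175, 174, 173, 166, 138, 81, 31, 11, 11, 11, 9, 7, 11, 14, 15, 18, 21, 26, 16, 14, 21, 28, 38, 55, 79, 98, 130, 159, 171, 172, 175, 176, 175]
[174, 175, 173, 167, 140, 85, 37, 18, 10, 7, 11, 5, 6, 10, 9, 10, 11, 10, 9, 11, 12, 16, 17, 25, 43, 78, 125, 161, 172, 175, 176, 176, 175]
[174, 174, 172, 168, 148, 111, 77, 49, 31, 22, 21, 18, 17, 17, 17, 14, 14, 16, 14, 14, 15, 14, 16, 27, 53, 98, 144, 169, 175, 176, 175, 175, 175]
foot tri [[0.50111002 0.36740154 0.13069835]]
```

Run:
```python
from h import *
t=np.array([.50204,.36826,.21393]); foot=t[2]-.0756
def cx(x,y,z): return np.r_[t[:2]+RB@[x,y],foot+z]
rect=lambda a,b,z:[cx(x,y,z) for x,y in((-a,-b),(a,-b),(a,b),(-a,b))]
slot=[np.r_[np.array([.502,.3695])+RB@[x,y],.1] for x,y in((-.025,-.005),(.025,-.005),(.025,.005),(-.025,.005))]
shapes=[(rect(.022,.0015,0),(0,0,255)),(rect(.029,.008,.062),(255,0,0)),(rect(.029,.008,.068),(255,0,255)),(slot,(0,200,0)),([cx(-.023,0,.006),cx(-.023,0,.062)],(0,200,255)),([cx(.023,0,.006),cx(.023,0,.062)],(0,200,255))]
out=[]
for n,o,h in(("h_side",(0,-2),22),("h_sc",(0,5),22),("h_w",None,22)):
    p=par(n); u=(proj(p,cx(0,0,.03))[0]+o).round().astype(int) if o else np.array([255,172]); u=u.astype(int)
    k=12; i=cv2.imread(f"pics/{n}.png")[u[1]-h:u[1]+h,u[0]-h:u[0]+h]
    i=np.clip(i*1.5+15,0,255).astype(np.uint8)
    i=cv2.resize(i,None,fx=k,fy=k,interpolation=cv2.INTER_NEAREST)
    for s,c in shapes:
        q=((proj(p,np.array(s))-(u-h)+.5)*k).round().astype(int); cv2.polylines(i,[q],True,c,1)
    out.append(i)
im=np.hstack(out); im=cv2.resize(im,(798,int(im.shape[0]*798/im.shape[1])),interpolation=cv2.INTER_AREA)
im=np.hstack(out[:2]); im=cv2.resize(im,(800,400),interpolation=cv2.INTER_AREA)
w=cv2.resize(out[2],(200,200)); im=np.vstack([im,np.hstack([w,np.zeros((200,600,3),np.uint8)])])
cv2.imwrite("pics/ov.png",im)
```

```text
(no output)
```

View pics/ov.png

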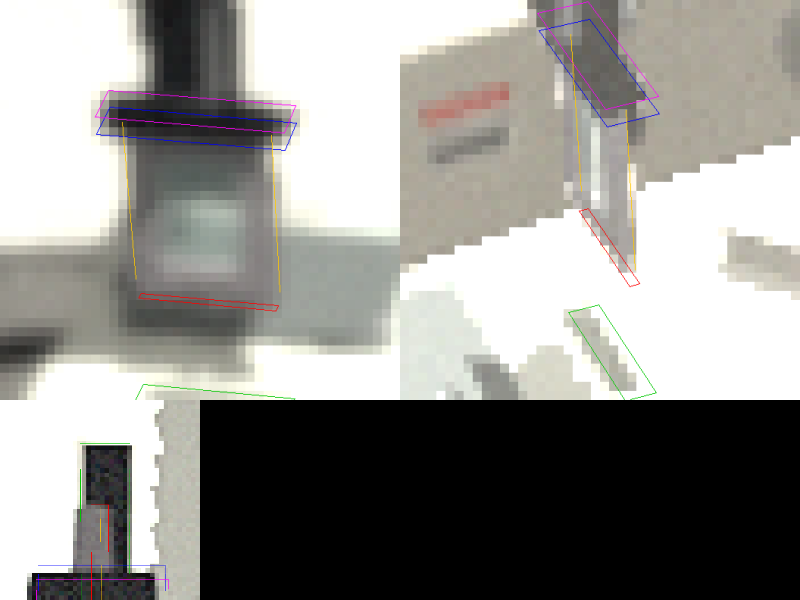

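The wrist panel shows the foot's near end where the geometry predicts, about 0.7 mm off towards -y, and there is no visible tilt. The slot overlay also fits. Next: correct the residual position and insert with contact stops.

```bash
cat >> h.py <<'E'
SL=np.array([.502,.3695])
def fine(dx,dy,z,v=.05):
    goal=np.r_[SL+RB@[dx,dy],z]; cmd=goal.copy()
    for _ in range(3):
        ctrl.servo_line(cmd,QB,v=v); ctrl.hold(.1); e=goal-ctrl.get_position()
        if np.abs(e).max()<.0004: break
        cmd=cmd+e
    return cmd-goal
E
python3 - <<'E'
from h import *
off=fine(0,.0006,.188); print(off.round(4),ctrl.get_position().round(4),ctrl.get_eef_rot().round(4),QB.round(4),ctrl.get_wrist_force().round(1))
g=np.r_[SL+RB@[0,.0006],.165]+off
h=ctrl.servo_line(g,v=.04,contact_N=5); print(h,ctrl.get_position().round(4),ctrl.get_wrist_force().round(1))
if not h:
    g[2]=.140+off[2]; h=ctrl.servo_line(g,v=.04,contact_N=5); print(h,ctrl.get_position().round(4),ctrl.get_wrist_force().round(1),ctrl.get_wrist_torque().round(2))
snap("i_w");snap("i_sc","scene");print(ctrl.get_time_s())
E
```

```text
[0. 0. 0.] [0.5023 0.3703 0.1883] [2.000e-04 1.336e-01 9.910e-01 2.000e-04] [0.     0.1336 0.991  0.    ] [ 0.   0.6 -1. ]
False [0.5022 0.3701 0.165 ] [-0.  -0.1 -0.4]
False [0.5022 0.3702 0.1401] [-0.5 -0.4 -0.1] [ 0.01  0.03 -0.09]
17.9333
```

Run:
```python
from h import *
g=np.r_[SL+RB@[0,.0006],.120]
for z,cn in((.128,None),(.120,None),(.116,12),(.108,14)):
    g[2]=z; h=ctrl.servo_line(g,v=.03,contact_N=cn); print(z,h,ctrl.get_position().round(4),ctrl.get_wrist_force().round(1),ctrl.get_wrist_torque().round(2))
    if h: break
ctrl.hold(.5); print(ctrl.get_position().round(4),ctrl.get_wrist_force().round(1),ctrl.get_opening(),ctrl.get_grasp_force(),ctrl.get_time_s())
```

```text
0.128 False [0.5024 0.3703 0.1282] [0.4 1.1 2.6] [ 0.18 -0.24 -0.02]
0.12 False [0.5023 0.3702 0.12  ] [1.  0.8 3.9] [ 0.3  -0.32 -0.02]
0.116 False [0.5022 0.3701 0.1161] [1.5 1.2 3.8] [ 0.3  -0.26  0.02]
0.108 True [0.5024 0.3703 0.1136] [-1.8 -1.   8.5] [-0.2   0.24 -0.  ]
[0.5023 0.3703 0.1136] [-0.8 -1.3  7.8] 0.1079754393575424 60.21292805671692 19.9167
```

Run:
```python
from h import *
g=np.r_[SL+RB@[0,.0006],.1110]; h=ctrl.servo_line(g,v=.02,contact_N=25); ctrl.hold(.5)
print(h,ctrl.get_position().round(4),ctrl.get_wrist_force().round(1),ctrl.get_opening(),ctrl.get_grasp_force(),ctrl.get_time_s())
p,im=snap("f_sc","scene"); 
for n in("h_sc","f_sc"):
    i=cv2.imread(f"pics/{n}.png"); print(n,[i[int(v),int(u)].tolist() for u,v in proj(p,[bx(-.035,.02,.106),bx(0,.03,.106),bx(.04,.03,.106),bx(-.05,.045,.1)])])
# shoulder height: dark carrier shoulder in scene, expect projections dark above / white top around
print([i[int(v),int(u)].tolist() for u,v in proj(p,[bx(-.027,-.044,.106),bx(-.034,-.040,.1),bx(-.029,-.044,.103)])])
```

```text
True [0.5023 0.3702 0.1136] [-0.9 -0.7  7.1] 0.1056771960763965 60.11579096317291 20.625
h_sc [[81, 86, 83], [137, 143, 141], [135, 142, 138], [120, 129, 128]]
f_sc [[77, 83, 82], [138, 145, 141], [136, 144, 140], [122, 132, 132]]
[[53, 57, 58], [127, 137, 136], [73, 77, 77]]
```

Run:
```python
from h import *
g=np.r_[SL+RB@[0,.0006],.1128]; ctrl.servo_line(g,v=.02); ctrl.hold(.5)
print(ctrl.get_position().round(4),ctrl.get_wrist_force().round(1),ctrl.get_opening())
ctrl.hold(.5); f=ctrl.get_wrist_force(); print(f.round(1),ctrl.get_position().round(4),ctrl.get_time_s())
if 8<f[2]<40: ctrl.finish_job(); print("done")
```

```text
[0.5023 0.3701 0.1135] [ 0.4 -0.5  9.1] 0.10718109197445867
[ 0.3 -0.5  9.5] [0.5023 0.3702 0.1135] 21.925
the job is handed in; nothing more can be done
done
```

The job is handed in: the lamp cover snapped shut first and stays shut, and the windowed carrier with the bar handle is still held pressed home at about 9.5 N, stopped at the height where its shoulder meets the top plate (21.9 s of 48 s used).

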